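Put the sample jars away in the roll-top store

TASK

Put the samples away: swing the steel hasp off its catch on the roll-top store, roll the slatted shutter fully open and stand every small squat amber sample jar from the bench upright inside the store. Then roll the shutter fully closed and swing the hasp back over the catch; leave the other things on the bench where they are.

Things in the scene. Friction and masses are not known exactly. Their poses are not given: they have to be found in the camera images.
- store: White roll-top sample store, fixed, 280 deep (x), 292 wide (y), 200 high (mm). Origin: centre of underside; own x from front to back, front (-x) towards the robot. Floor 8 mm up, free for x -126 to 125, y -135 to 135. Front sill 12 mm thick, x -138 to -126, 96 high. End cheeks: half-discs, radius 140 about track_axis. Rear half stays covered; let jars in from above near x = -45.
- track_axis (a point): Centre of the curved track, at (0, 0, 60) mm in the store's frame; the shutter rolls about the line through it along the store's y. A fixed cover over the rear starts about 58 mm behind it, 190 mm above the bench.
- shutter (a joint): Shutter of wood slats on a circular track, outer radius 135 mm (slats 10 thick) about track_axis. Value: angle rolled, rad; 0 closed, 1.46 fully open (stop). Closed, it runs from 20 deg above the front horizontal up over the top; it opens up and backwards. Stays where left (3 to 6 N at the bar). Carries the catch: a stud at y = 85, 15 proud. With the hasp on it moves only about 0.05 rad.
- shutter_bar (a point): Middle of the pull bar on the shutter's lower edge: round steel, 10 mm thick, 100 long, along the store's y, on two end posts (90 free between), centre 36 mm off the slats. At shutter value q, with a = 0.471 + q, it is at store x = -171 cos a, y = -35, z = 60 + 171 sin a (mm).
- hasp (a joint): Hinged steel hasp on the store's front sill, rad: 0 = flat over the catch (stop); grows as it swings up off the catch and out to the store's front (-x); 1.5 = fully open (stop). Stays where it is left (1 to 2 N at its bar). Over the catch it locks the shutter.
- hasp_hinge (a point): The hasp's hinge: on the store at (-140, 85, 90) mm in its frame; the hinge line runs along the store's y.
- hasp_bar (a point): Middle of the hasp's grip bar: round steel, 10 mm thick, 60 long, along the store's y, on a thin stem at each end (50 free between), 43 mm from the end of the hasp plate (56 wide, 55 long). At hasp value q, with a = 1.420 + q, it is at store x = -140 + 89.5 cos a, y = 85, z = 90 + 89.5 sin a (mm).
- jar0: Squat amber glass sample jar with white screw cap, 48 mm diameter, 50 mm high, about 120 g, heavy at the bottom. Origin: centre of its underside; z is its axis, up. Absent in some runs.
- jar1: Another such jar; may be absent.
- jar2: Another such jar; may be absent.
- jar3: Another such jar; may be absent.
- beaker: Empty glass beaker, 68 mm diameter, 90 mm high; not to be moved. Origin: centre of underside.
- wash_bottle: Tall white wash bottle, 64 mm diameter, 170 mm high; not to be moved. Origin: centre of underside.
- big_bottle: Large amber reagent bottle with black cap, 80 mm diameter, 160 mm high; not one of the samples, not to be moved. Origin: centre of underside.
- dish: Low white dish, 52 mm diameter, 13 mm high, among the sample jars; not to be moved. Origin: centre of underside.
- driver: Screwdriver, 170 mm long, lying on the bench; not to be moved.
- regulator: Spare gas regulator with a round brass gauge on a blue foot, 68 mm wide, 110 mm high; not to be moved. Origin: centre of underside.
Mind the look-alikes: they are no part of the job. Leave any purple or turquoise look-alike of the jar0 alone.

How it is judged (in metres and radians):
On the way, in this order (a step that is already met when the one before it is completed fails the run):
1. the hasp is swung well off the catch (over 1.0 rad) while the shutter is still closed (value of joint hasp above 1 rad and value of joint shutter below 0.1 rad), for 0.2 s.
2. the shutter is rolled open (over 1.2 rad) (value of joint shutter above 1.2 rad), for 0.2 s.
3. every sample jar stands upright on the floor of the store (x of jar0 in the frame of store between -0.13 and 0.13 m and y of jar0 in the frame of store between -0.135 and 0.135 m and z of jar0 in the frame of store between 0 and 0.02 m and angle between each of jar0, jar1, jar2, jar3's own z axis and vertical below 0.2 rad and linear speed of each of jar0, jar1, jar2, jar3 below 0.05 m/s and x of jar1 in the frame of store between -0.13 and 0.13 m and y of jar1 in the frame of store between -0.135 and 0.135 m and z of jar1 in the frame of store between 0 and 0.02 m and x of jar2 in the frame of store between -0.13 and 0.13 m and y of jar2 in the frame of store between -0.135 and 0.135 m and z of jar2 in the frame of store between 0 and 0.02 m and x of jar3 in the frame of store between -0.13 and 0.13 m and y of jar3 in the frame of store between -0.135 and 0.135 m and z of jar3 in the frame of store between 0 and 0.02 m), for 0.2 s.
4. the shutter is rolled closed (under 0.06 rad) with the hasp still off (value of joint shutter below 0.06 rad and value of joint hasp above 0.5 rad), for 0.2 s.
5. the hasp is swung over the catch (under 0.15 rad) (value of joint hasp below 0.15 rad), for 0.2 s.
At the end, for the whole second after the job is handed in: Every sample jar present stands upright (within 0.2 rad) and at rest on the floor inside the store, the shutter is closed (within 0.06 rad) and the hasp lies over the catch (within 0.15 rad) (all of step 3 and value of joint shutter below 0.06 rad and value of joint hasp below 0.15 rad); the robot touches nothing.
It fails at once if one of the other things on the bench is moved more than 6 cm (distance of any of beaker, wash_bottle, big_bottle, dish, driver, regulator from where it was at the start of the episode above 0.06 m).
Of jar0, jar1, jar2, jar3 only 2 to 4 are there at a start; the rules pass over those that are not, and their reading is None.
At some moment in a run one of jar0, jar1, jar2, jar3 may be knocked a few centimetres aside while the robot is not near it.
It also fails if it takes over 210 s, if anything falls off the work surface, if the arm or the gripper's body presses on something with over 40 N, if the wrist force passes 120 N, or if a joint passes its speed limit or range.

ROBOT

A 6-joint arm with a two-finger parallel gripper is mounted at the origin on the work surface. World frame = base frame: x ahead of the robot, y to its left, z up, the work surface at z = 0. Lengths are in mm, angles in rad, forces in N, time in s.
With the tool pointing down it reaches from about 325 to 750 mm from the base axis. Payload 7.6 kg.
Tool frame: the origin (TCP) lies on the centre line of the jaws, within the pads' length; the fingertips stand bot.tips_ahead ahead of it and the grasp point (between the pads) is the TCP (bot.tips_ahead is the distance from the TCP to the fingertips, in mm); z points along the fingers, y is the line along which they close (so a half turn about z gives the same grasp; the last joint's range is limited). The gripper opens to 85 mm and grips with 20 to 120 N. Pads are 22 mm wide; open, the fingers measure 114 mm over their backs; the gripper's body (76 mm by 85 mm) begins 54 mm behind the grasp point. The pads swing forward as they close: fully open they stand 13 mm farther back than shut.
Start: joints at [-1.271, 0.052, 1.401, -0, 1.689, -0.07], TCP at [189.776, -489.523, 214.523] pointing down, gripper open.
Joint ranges: [-2.9, 2.9], [-0.91, 2.17], [0.12, 2.37], [-1.06, 4.2], [0.26, 2.73], [-2.93, 2.93]. Speed limits (rad/s): [2.57, 2.57, 3.01, 3.14, 3.14, 3.14].

INTERFACE

Orientations are given as a rotation vector (axis times angle).
In Python, from rig import bot, imaging, order, recognise, tip_of gives the robot as it stands.
- The arm moves only by the tool drive_tool, never from a script. Its argument "targets" is text: rows parted by semicolons, each of 7 numbers parted by spaces: the opening, from 0 (shut) to 1 (fully open), then the shift along the tool's x, y, z in m, then the turn, a rotation vector about the tool's x, y, z in rad. A call has 1 to 12 rows; each row shifts and turns the commanded pose from where the row before left it, along the tool's axes as they then stand; what a row does not reach is not made up. A row lasts 1/12 s, in which the tool goes at most 41.7 mm and 7.16 degrees, less where a joint would pass 70% of its speed; a pose out of reach is approached as far as the arm can. A call with a gripper value outside its range is refused whole. The fingers move at their own pace and stop on an object; "grip_force" is the grip in N (left out, the last holds). Time passes only in rows, so rows that do not move let the fingers close. It gives the time, the measured TCP pose, the force, the opening and the grip force at its end, in the units of the state.
- bot.observe(): the state, without advancing time (a new reading comes with each control period).
- imaging.camera(name): name is "scene" or "top" or "wrist"; returns the picture (480x640x3 uint8, red, green, blue); there is no depth.
- imaging.calibration(name): a dict with "vertical_fov" (degrees; the focal length in pixels is half the picture's height over the tangent of half this angle, whatever the lens; pixels are square), "cx", "cy" (the principal point, pixels), "R" (3x3) and "t" (3): a world point X has camera coordinates R X + t. Camera axes: x right, y down, z forward; pixel columns grow to the right and rows downward; lengths in mm; the calibration is good to about 2 mm. A picture is of the moment at which its call begins: read the wrist's pose just before it. calibration takes no time and is no camera call; for the wrist camera it gives the pose at the moment of the call.
- order.close_job(): hands the job in; it is judged then, once.
Trained networks look in the newest picture that a camera, given by its name, has taken for a name from the list of things; names that differ only in an ending like _2 or _b are one class to them, and where a whole thing is asked for, a point or a joint stands for the part that bears it (a point fixed in the world has none). Each returns a list of dicts, best first, with "p" (0 to 1); they miss things now and then, are a little off and sometimes report something else, mostly with a low value. They report only what shows in the picture. A call takes as long as a camera call. They do not tell look-alikes from the thing itself.
- recognise(camera, query): "point" ([x, y, z] in mm, in the coordinates of the camera as it stood for that picture, good to about 4 mm: the middle of the surface that is visible of it).
- tip_of(camera, query): "point" ([x, y, z] in mm, in the coordinates of the camera as it stood for that picture, good to about 4 mm: a listed point, or the origin of a listed thing).
The state is a dict: "clock": time; "q": joint angles; "joint_velocities": joint speeds; "effort": joint torques, N m; "tcp_pos": TCP position; "tcp_rot": TCP orientation; "force": force on the tool from outside, world axes, zero at the start; "wrist_torque": the same for the moment, N m; "finger_gap": finger opening in mm; "grip_force": force on a finger pad.
Only numpy, scipy, OpenCV 4.12 (cv2) and the standard library are available. Lean on these libraries where they do the work, as an engineer would, in place of code of your own. Each camera call takes 0.05 s, during which the arm holds its last target. There are 200 camera calls.

## Working session

There is one attempt and no reset: what is moved stays moved. The work goes in short steps, Python scripts to look and compute and a tool call to move; the robot and the scene stay as the last step left them, time stands still between calls to the robot, and variables do not carry over. Pictures are saved under pics/ and viewed, at most 14 in all, crops included, and the job is handed in when it is done.

Besides the shell and the picture viewer there is one more tool, called after "Request:" as a command line: name --argument value ..., lists and objects as JSON in quotes. drive_tool: Moves the arm, as the interface text tells. Its arguments: {"type":"object","properties":{"targets":{"type":"string"},"grip_force":{"type":"number"}},"required":["targets"]}

```bash
ls; mkdir -p pics; python3 - <<'E'
from rig import bot, imaging, order, recognise, tip_of
import cv2,numpy as np
print(bot.observe(), bot.tips_ahead)
for n in ("scene","top"):
    im=imaging.camera(n); cv2.imwrite(f"pics/{n}0.png",im[:,:,::-1])
    c=imaging.calibration(n); R=np.array(c["R"]);t=np.array(c["t"])
    print(n,c["vertical_fov"],(-R.T@t).round(0))
    for q in ("store","track_axis","shutter_bar","hasp_hinge","hasp_bar","jar0","beaker","wash_bottle","big_bottle","dish","driver","regulator"):
        for d in tip_of(n,q): 
            p=np.array(d["point"]); f=240/np.tan(np.radians(c["vertical_fov"]/2))
            print(q,round(d["p"],2),(R.T@(p-t)).round(0),(p[:2]/p[2]*f+[c["cx"],c["cy"]]).round(0))
E
```

```text
pics
{'clock': 0.0, 'q': array([-1.27130893e+00,  5.28180406e-02,  1.40170149e+00, -6.82305418e-07,
        1.68863166e+00, -7.02694617e-02]), 'joint_velocities': array([ 0.00063628,  0.00078025, -0.00010245,  0.00425817, -0.00112936,
       -0.00114383]), 'effort': array([-3.82647031e-04, -3.81666291e+01, -3.60185695e+01, -1.04071089e-04,
        6.20288600e-03,  3.19883874e-06]), 'tcp_pos': array([ 189.66821725, -489.18975296,  213.69399313]), 'tcp_rot': array([-3.08653369e+00, -5.77224934e-01,  2.80884626e-04]), 'force': array([-0.48986334,  0.33593453, -0.25219476]), 'wrist_torque': array([ 0.01556138, -0.02399625, -0.02128977]), 'grip_force': 0.0, 'finger_gap': 85.23573682352789} 19.0
scene 56.167056038707386 [745. 572. 751.]
shutter_bar 0.63 [ 469. -171.  142.] [332. 196.]
hasp_hinge 0.76 [506. -52.  90.] [335. 253.]
hasp_bar 0.94 [515. -64. 177.] [329. 219.]
jar0 0.95 [417. 135.   1.] [410. 336.]
jar0 0.85 [386. 310.  -2.] [472. 411.]
jar0 0.72 [547. 230.  -1.] [369. 399.]
jar0 0.59 [329. 252.  -2.] [481. 373.]
beaker 0.66 [701. 164.   3.] [275. 392.]
big_bottle 0.73 [ 404. -4
[... 392 characters left out ...]
 137.] [378. 282.]
hasp_hinge 0.7 [507. -56.  92.] [322. 268.]
hasp_bar 0.8 [519. -59. 181.] [324. 260.]
hasp_bar 0.26 [ 361. -293.   -3.] [427. 335.]
jar0 0.83 [417. 135.   3.] [238. 308.]
jar0 0.79 [332. 251.   0.] [185. 345.]
jar0 0.78 [387. 312.   1.] [159. 320.]
jar0 0.62 [548. 229.   4.] [198. 249.]
jar0 0.57 [456. 233.   0.] [195. 290.]
beaker 0.91 [702. 163.  -3.] [229. 184.]
wash_bottle 0.76 [ 546. -450.   -1.] [494. 254.]
wash_bottle 0.58 [506. -58.  94.] [323. 268.]
wash_bottle 0.42 [518. -60. 179.] [325. 260.]
big_bottle 0.6 [ 408. -428.   -3.] [486. 315.]
dish 0.88 [497. 291.  -3.] [171. 272.]
driver 0.7 [ 363. -293.    1.] [427. 334.]
regulator 0.83 [766. 279.  -2.] [180. 157.]
```

View pics/top0.png

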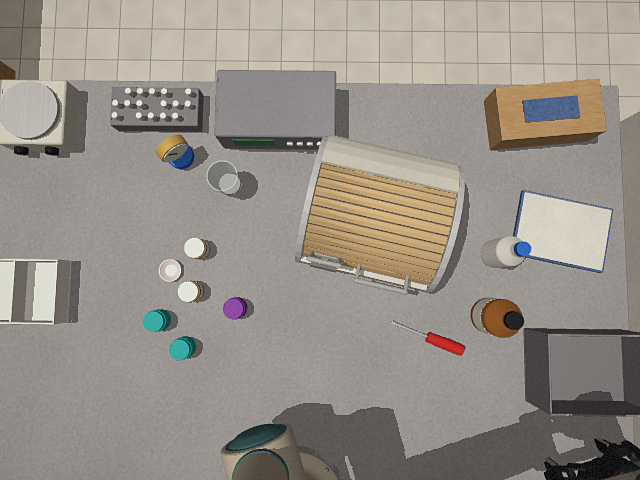

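View pics/scene0.png

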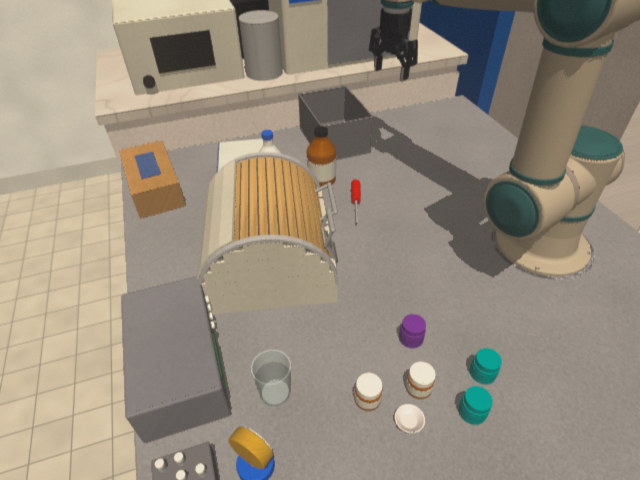

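The look-alikes for a jar are:
- purple (235,308)
- turquoise (157,320) and (182,348)
- white dish (170,270)
- big amber bottle (497,317)

The two amber jars with white caps are at (195,248) and (190,291) in the top view. Next I'll fit the store pose and check both in close crops.

```bash
cat > h.py <<'E'
from rig import bot, imaging, order, recognise, tip_of
import numpy as np, cv2
from scipy.spatial.transform import Rotation as Ro
from scipy.optimize import least_squares
def cal(n):
    c=imaging.calibration(n); return c,np.array(c["R"]),np.array(c["t"]),240/np.tan(np.radians(c["vertical_fov"]/2))
def world(n,q,fn=tip_of,pm=.5):
    c,R,t,f=cal(n); return [(round(d["p"],2),R.T@(np.array(d["point"])-t)) for d in fn(n,q) if d["p"]>pm]
def proj(n,X):
    c,R,t,f=cal(n); p=np.atleast_2d(X)@R.T+t; return p[:,:2]/p[:,2:]*f+[c["cx"],c["cy"]]
def S2W(pose,P):
    x,y,th=pose; P=np.atleast_2d(P).astype(float); c,s=np.cos(th),np.sin(th)
    return np.c_[x+c*P[:,0]-s*P[:,1], y+s*P[:,0]+c*P[:,1], P[:,2]]
def sbar(q): a=.471+q; return [-171*np.cos(a),-35,60+171*np.sin(a)]
def hbar(q): a=1.42+q; return [-140+89.5*np.cos(a),85,90+89.5*np.sin(a)]
E
python3 - <<'E'
from h import *
M={"shutter_bar":sbar(0),"hasp_bar":hbar(0),"hasp_hinge":[-140,85,90]}
obs=[]
for k in range(4):
  for n in ("scene","top"):
    imaging.camera(n)
    for q in M:
        for p,w in world(n,q):
            if np.linalg.norm(w-np.array([495,-110,140]))<110: obs.append((q,w))
for q in M: print(q,np.array([w for a,w in obs if a==q]).round(0).tolist())
f=lambda v: np.concatenate([S2W(v,M[q])[0]-w for q,w in obs])
r=least_squares(f,[640,-110,-.18],loss="soft_l1",f_scale=4); print(r.x)
im=imaging.camera("top")[:,:,::-1].copy(); k=4
x0,y0,x1,y1=285,125,475,300
big=cv2.resize(im[y0:y1,x0:x1],None,fx=k,fy=k,interpolation=cv2.INTER_CUBIC)
def dr(P,col):
    u=((proj("top",S2W(r.x,P))-[x0,y0]+.5)*k).astype(int); cv2.polylines(big,[u.reshape(-1,1,2)],False,col,1)
b=np.array(sbar(0)); dr([b-[0,50,0],b+[0,50,0]],(0,0,255))
b=np.array(hbar(0)); dr([b-[0,30,0],b+[0,30,0]],(255,0,0))
for y in (-146,146):
    dr([[-140*np.cos(a),y,60+140*np.sin(a)] for a in np.linspace(0,np.pi,40)],(0,255,0))
dr([[-138,-146,96],[-138,146,96]],(255,0,255))
cv2.imwrite("pics/fit.png",big)
j=cv2.resize(im[225:365,135:255],None,fx=4,fy=4); cv2.imwrite("pics/jars.png",j)
E
```

```text
shutter_bar [[470.0, -172.0, 141.0], [479.0, -171.0, 138.0], [473.0, -173.0, 143.0], [477.0, -168.0, 137.0], [473.0, -173.0, 141.0], [476.0, -169.0, 138.0], [473.0, -174.0, 145.0], [477.0, -170.0, 138.0]]
hasp_bar [[516.0, -62.0, 179.0], [520.0, -59.0, 182.0], [518.0, -59.0, 178.0], [518.0, -61.0, 179.0], [515.0, -60.0, 182.0], [514.0, -62.0, 180.0], [516.0, -60.0, 182.0]]
hasp_hinge [[508.0, -53.0, 89.0], [506.0, -56.0, 90.0], [505.0, -53.0, 93.0], [511.0, -59.0, 92.0], [503.0, -53.0, 92.0], [505.0, -56.0, 91.0], [509.0, -57.0, 91.0]]
[ 6.30192258e+02 -1.62065876e+02 -1.58086054e-01]
```

View pics/fit.png

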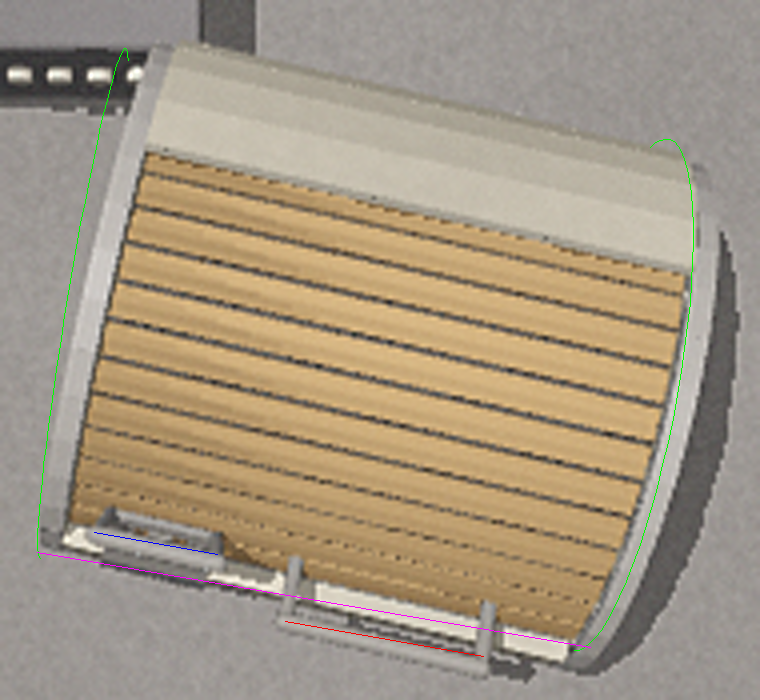

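View pics/jars.png

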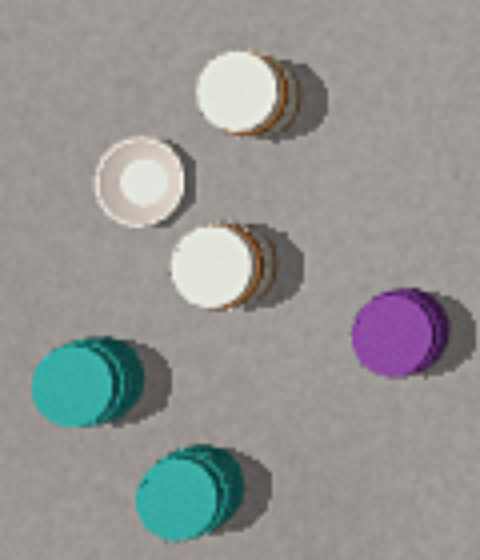

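Crop shows two amber white-capped jars (crop 238,92 and 212,265). The fitted yaw is slightly off, since the slats slope about 12.5° in the picture. I'll refit with pixel points: the bar ends and the cover edge.

```bash
python3 - <<'E'
from h import *
k=4;x0,y0,x1,y1=285,125,475,300
b=np.array(sbar(0));
C=[(b+[0,50,0],(283,624)),(b-[0,50,0],(490,670)),([58,135,190],(148,152)),([58,-135,190],(690,272))]
T=[(sbar(0),[475,-171,139.5]),(hbar(0),[517,-60.5,180]),([-140,85,90],[507,-55.5,91])]
def f(v):
    r=[]
    for P,u in C: r+=list((proj("top",S2W(v[:3],P))[0]-(np.array(u)/k+[x0,y0]-.5))*1.6)
    for P,w in T: r+=list((S2W(v[:3],P)[0]-w)[:2]*.7)
    return np.array(r)
s=least_squares(f,[630,-162,-.2]); print(s.x,f(s.x).round(1))
im=imaging.camera("top")[:,:,::-1].copy()
big=cv2.resize(im[y0:y1,x0:x1],None,fx=k,fy=k,interpolation=cv2.INTER_CUBIC)
def dr(P,col):
    u=((proj("top",S2W(s.x,P))-[x0,y0]+.5)*k).astype(int); cv2.polylines(big,[u.reshape(-1,1,2)],False,col,1)
dr([b-[0,50,0],b+[0,50,0]],(0,0,255))
h=np.array(hbar(0)); dr([h-[0,30,0],h+[0,30,0]],(255,0,0))
for y in (-146,146): dr([[-140*np.cos(a),y,60+140*np.sin(a)] for a in np.linspace(0,np.pi,40)],(0,255,0))
dr([[-138,-146,96],[-138,146,96]],(255,0,255)); dr([[58,-135,190],[58,135,190]],(255,0,255))
cv2.imwrite("pics/fit2.png",big)
o=bot.observe(); print(Ro.from_rotvec(o["tcp_rot"]).as_matrix().round(3))
E
```

```text
[ 6.25365773e+02 -1.70087207e+02 -2.10342249e-01] [ 1.2  1.2 -3.1  0.6 -1.5 -2.5  1.1 -2.1 -4.2 -1.   1.6 -0.  -0.6 -1.6]
[[ 0.932  0.361  0.   ]
 [ 0.361 -0.932 -0.   ]
 [ 0.     0.    -1.   ]]
```

View pics/fit2.png

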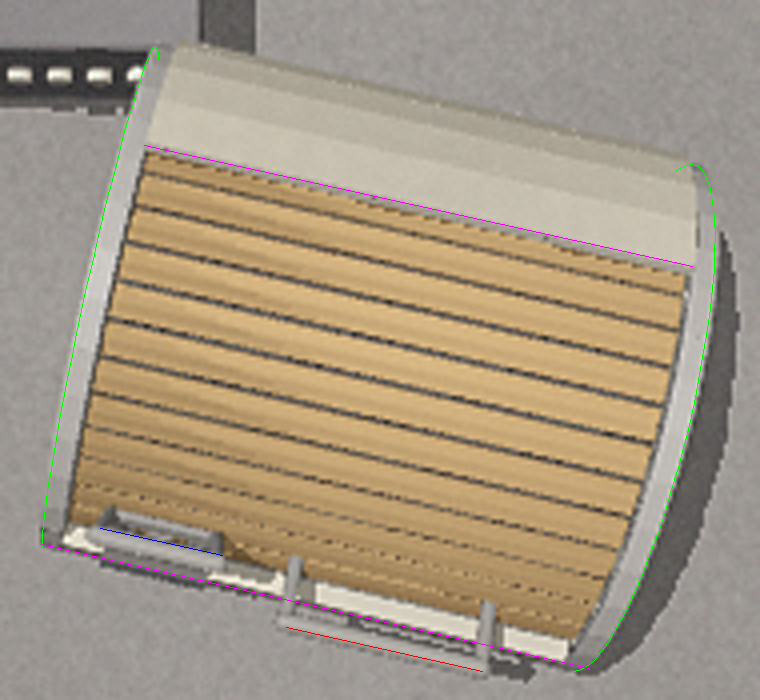

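Request:
drive_tool --targets "0.35 0 0 -0.0025 0 0 -0.124;0.35 0 0 -0.0025 0 0 -0.124;0.35 0 0 -0.0025 0 0 -0.124;0.35 0 0 -0.0025 0 0 -0.124;0.35 0 0 -0.0025 0 0 -0.124;0.35 0 0 -0.0025 0 0 -0.124;0.35 0 0 -0.0025 0 0 -0.124;0.35 0 0 -0.0025 0 0 -0.124" --grip_force 30

```text
clock: 3.67
tcp_pos: [189.8, -489.5, 234.7]
tcp_rot: [2.435, 1.985, -0.0]
force: [0.4, 0.0, -0.1]
finger_gap: 30.1
grip_force: 0.0
```

Request:
drive_tool --targets "0.35 0.027 0.013 0 0 0 0;0.35 0.027 0.013 0 0 0 0;0.35 0.027 0.013 0 0 0 0;0.35 0.027 0.013 0 0 0 0;0.35 0.027 0.013 0 0 0 0;0.35 0.027 0.013 0 0 0 0;0.35 0.027 0.013 0 0 0 0;0.35 0.027 0.013 0 0 0 0;0.35 0.027 0.013 0 0 0 0;0.35 0.027 0.013 0 0 0 0;0.35 0.027 0.013 0 0 0 0;0.35 0.027 0.013 0 0 0 0"

```text
clock: 4.67
tcp_pos: [410.3, -203.6, 234.7]
tcp_rot: [2.441, 1.977, 0.0]
force: [-0.2, 0.1, 0.9]
finger_gap: 29.8
grip_force: 0.0
```

```bash
cat >> h.py <<'E'
POSE=(625.4,-170.1,-.2103)
def st():
    o=bot.observe(); Rm=Ro.from_rotvec(o["tcp_rot"]).as_matrix(); d=o["tcp_pos"]-[POSE[0],POSE[1],0]
    Z=Ro.from_euler("z",POSE[2]).as_matrix(); L=Z.T@Rm
    print("clk",round(o["clock"],1),"store-frame tcp",(Z.T@d).round(1),"world",o["tcp_pos"].round(0),"\ntool axes in store (cols)",L.round(3).tolist(),"\nq",o["q"].round(2),"F",o["force"].round(1),"gap",round(o["finger_gap"],1),"gf",o["grip_force"])
E
python3 -c "
from h import *
st()"
```

```text
clk 4.7 store-frame tcp [-203.4  -77.7  234.7] world [ 410. -204.  235.] 
tool axes in store (cols) [[-0.001, 1.0, 0.001], [1.0, 0.001, -0.0], [-0.0, 0.001, -1.0]] 
q [-0.54 -0.14  1.55 -0.    1.73 -0.33] F [-0.2  0.1  0.9] gap 29.8 gf 0.0
```

Request:
drive_tool --targets "0.35 0.0271 0.0125 0 0 0 0;0.35 0.0271 0.0125 0 0 0 0;0.35 0.0271 0.0125 0 0 0 0;0.35 0.0271 0.0125 0 0 0 0;0.35 0.0271 0.0125 0 0 0 0;0.35 0.0271 0.0125 0 0 0 0;0.35 0 0 0 0 0 0;0.35 0 0 0.013 0 0 0;0.35 0 0 0.013 0 0 0;0.35 0 0 0.013 0 0 0;0.35 0 0 0.013 0 0 0;0.35 0 0 0 0 0 0"

```text
clock: 5.67
tcp_pos: [515.3, -61.5, 179.6]
tcp_rot: [-2.438, -1.975, 0.005]
force: [0.5, -0.5, -1.0]
finger_gap: 30.1
grip_force: 0.0
```

Request:
drive_tool --targets "0 0 0 0 0 0 0;0 0 0 0 0 0 0;0 0 0 0 0 0 0;0 0 0 0 0 0 0;0 0 0 0 0 0 0;0 0 0 0 0 0 0" --grip_force 25

```text
clock: 6.17
tcp_pos: [516.9, -61.5, 182.9]
tcp_rot: [2.441, 1.977, 0.001]
force: [-0.3, -0.8, -1.3]
finger_gap: -0.2
grip_force: 0.0
```

```bash
python3 -c "
from h import *
st()
for q in np.arange(0,1.5,.1): print(round(q,1),np.round(np.array(hbar(q))[[0,2]]-np.array(hbar(0))[[0,2]],1))"
```

```text
clk 6.2 store-frame tcp [-128.8   83.6  182.9] world [517. -61. 183.] 
tool axes in store (cols) [[-0.001, 1.0, 0.001], [1.0, 0.001, -0.0], [-0.0, 0.001, -1.0]] 
q [-0.19  0.05  1.47 -0.    1.63  0.02] F [-0.3 -0.8 -1.3] gap -0.2 gf 0.0
0.0 [0. 0.]
0.1 [-8.9  0.9]
0.2 [-17.8   0.9]
0.3 [-26.7   0. ]
0.4 [-35.5  -1.7]
0.5 [-44.1  -4.4]
0.6 [-52.3  -7.9]
0.7 [-60.2 -12.1]
0.8 [-67.6 -17.2]
0.9 [-74.4 -22.9]
1.0 [-80.6 -29.4]
1.1 [-86.2 -36.4]
1.2 [-91.  -43.9]
1.3 [-95.1 -51.9]
1.4 [-98.4 -60.2]
```

```bash
python3 - <<'E'
from h import *
w=imaging.camera("wrist"); 
for q in ("hasp_bar","shutter_bar","hasp_hinge"): print(q,[(p,x.round(0)) for p,x in world("wrist",q)])
s=imaging.camera("scene")
c=cv2.resize(s[150:290,250:370],None,fx=4,fy=4)
cv2.imwrite("pics/w1.png",np.hstack([cv2.resize(w,(400,300)),cv2.resize(c[:450,80:],(400,450))[:300]])[:,:,::-1])
E
```

```text
hasp_bar [(0.68, array([514., -57., 182.]))]
shutter_bar []
hasp_hinge []
```

View pics/w1.png

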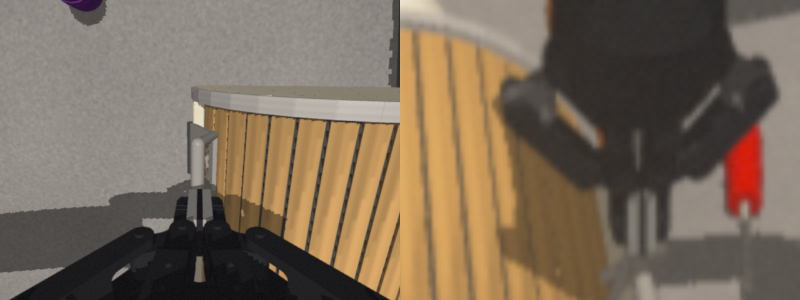

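```bash
python3 - <<'E'
from h import *
s=imaging.camera("scene")[:,:,::-1]; w=imaging.camera("wrist")[:,:,::-1]
o=bot.observe(); 
def draw(im,n,x0,y0,x1,y1,k):
    b=np.ascontiguousarray(cv2.resize(im[y0:y1,x0:x1],None,fx=k,fy=k,interpolation=cv2.INTER_CUBIC))
    P=[o["tcp_pos"],o["tcp_pos"]-[0,0,19]]; h=np.array(hbar(0)); P+=list(S2W(POSE,[h-[0,30,0],h+[0,30,0]]))
    for p,c in zip(P,[(0,0,255),(0,255,255),(255,0,0),(255,0,255)]):
        u=((proj(n,p)[0]-[x0,y0]+.5)*k).astype(int); cv2.circle(b,tuple(int(v) for v in u),4,c,1)
    return b
a=draw(s,"scene",285,185,365,265,5)
c=draw(w,"wrist",260,220,360,420,2.0) 
c=draw(w,"wrist",270,230,370,330,4)
cv2.imwrite("pics/w2.png",np.hstack([a,c]))
E
```

```text
(no output)
```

View pics/w2.png

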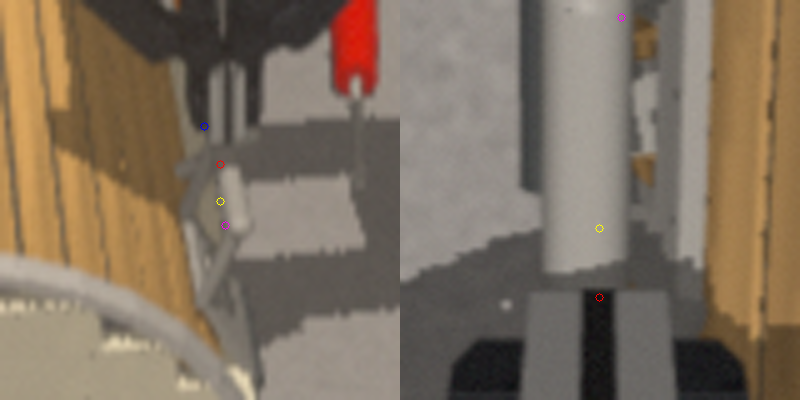

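Request:
drive_tool --targets "0.28 0 -0.002 -0.002 0 0 0;0.28 0 0 0 0 0 0;0.28 0 0 0 0 0 0;0.28 0 0 0 0 0 0;0.28 0 0 0.004 0 0 0;0.28 0 0 0.004 0 0 0;0.28 0 0 0.004 0 0 0;0.28 0 0 0 0 0 0"

```text
clock: 7.18
tcp_pos: [514.2, -60.9, 171.0]
tcp_rot: [-2.44, -1.977, 0.002]
force: [0.7, 0.6, -0.1]
finger_gap: 24.0
grip_force: 0.0
```

Request:
drive_tool --targets "0 0 0 0 0 0 0;0 0 0 0 0 0 0;0 0 0 0 0 0 0;0 0 0 0 0 0 0;0 0 0 0 0 0 0;0 0 0 0 0 0 0" --grip_force 25

```text
clock: 7.68
tcp_pos: [514.8, -61.0, 172.6]
tcp_rot: [2.441, 1.977, 0.0]
force: [1.2, 0.1, 0.1]
finger_gap: -0.1
grip_force: 0.0
```

```bash
python3 - <<'E'
from h import *
s=imaging.camera("scene")[:,:,::-1]; w=imaging.camera("wrist")[:,:,::-1];t=imaging.camera("top")[:,:,::-1]
a=cv2.resize(s[190:270,290:370],None,fx=5,fy=5,interpolation=cv2.INTER_CUBIC)
b=cv2.resize(w[200:360,240:400],None,fx=2.5,fy=2.5,interpolation=cv2.INTER_CUBIC)
cv2.imwrite("pics/w3.png",np.hstack([a,b]))
st(); print({k:v for k,v in imaging.calibration("wrist").items()})
E
```

```text
clk 7.8 store-frame tcp [-131.    83.6  172.5] world [515. -61. 173.] 
tool axes in store (cols) [[-0.001, 1.0, 0.0], [1.0, 0.001, -0.0], [-0.0, 0.0, -1.0]] 
q [-0.19  0.05  1.49 -0.    1.6   0.02] F [-0.7 -0.4  0.2] gap 0.1 gf 0.0
{'vertical_fov': 62.50399297465703, 'cx': 319.1029340936795, 'cy': 244.7470226657796, 'R': array([[ 9.78120240e-01, -2.08039546e-01, -5.85727991e-04],
       [-1.97603947e-01, -9.29929325e-01,  3.10135666e-01],
       [-6.50651688e-02, -3.03234229e-01, -9.50692130e-01]]), 't': array([-516.02364113,   17.90814695,  355.59366082])}
```

View pics/w3.png

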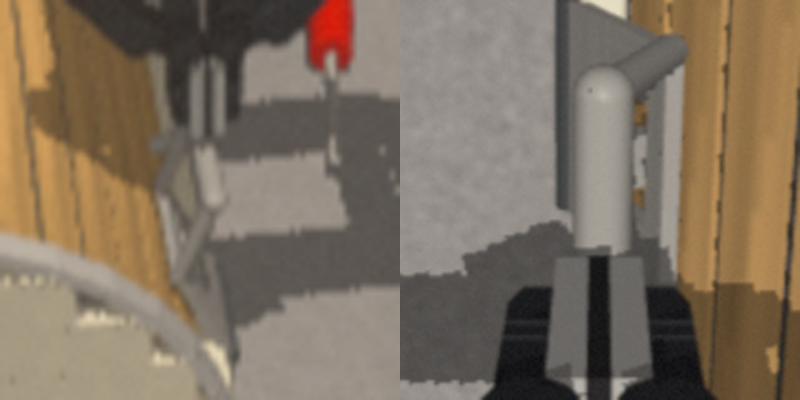

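Both views show the shut pads still just above the hasp bar (wrist crop: bar end at 603,250, pad tips at 598,255). In practice the tips sit higher than the reported TCP implies. I'll go lower and watch the force.

Request:
drive_tool --targets "0.28 0 0 0 0 0 0;0.28 0 0 0 0 0 0;0.28 0 0 0 0 0 0;0.28 0 0 0.004 0 0 0;0.28 0 0 0.004 0 0 0;0.28 0 0 0.004 0 0 0;0.28 0 0 0.003 0 0 0;0.28 0 0 0 0 0 0"

```text
clock: 8.5
tcp_pos: [514.3, -61.0, 156.3]
tcp_rot: [-2.44, -1.977, 0.002]
force: [0.1, -0.4, -0.0]
finger_gap: 23.8
grip_force: 0.0
```

Request:
drive_tool --targets "0 0 0 0 0 0 0;0 0 0 0 0 0 0;0 0 0 0 0 0 0;0 0 0 0 0 0 0;0 0 0 0 0 0 0;0 0 0 0 0 0 0" --grip_force 25

```text
clock: 9.0
tcp_pos: [514.7, -61.0, 157.4]
tcp_rot: [-2.441, -1.978, 0.0]
force: [0.1, 0.3, -1.5]
finger_gap: 8.8
grip_force: 25.6
```

Request:
drive_tool --targets "0 0 -0.0089 -0.0009 0 0 0;0 0 -0.0089 0 0 0 0;0 0 -0.0089 0.0009 0 0 0;0 0 -0.0088 0.0017 0 0 0;0 0 -0.0086 0.0027 0 0 0;0 0 -0.0082 0.0035 0 0 0;0 0 0 0 0 0 0"

```text
clock: 9.58
tcp_pos: [462.8, -49.6, 148.1]
tcp_rot: [-2.44, -1.977, 0.0]
force: [6.0, 1.3, -11.2]
finger_gap: 8.9
grip_force: 24.3
```

Request:
drive_tool --targets "0 0 -0.0079 0.0042 0 0 0;0 0 -0.0074 0.0051 0 0 0;0 0 -0.0068 0.0057 0 0 0;0 0 -0.0062 0.0065 0 0 0;0 0 -0.0056 0.0070 0 0 0;0 0 -0.0048 0.0075 0 0 0;0 0 -0.0041 0.008 0 0 0;0 0 -0.002 0.0045 0 0 0;0 0 0 0 0 0 0;0 0 0 0 0 0 0"

```text
clock: 10.42
tcp_pos: [421.3, -41.2, 102.4]
tcp_rot: [2.439, 1.976, 0.004]
force: [0.8, -0.3, 0.6]
finger_gap: 0.1
grip_force: 0.3
```

```bash
python3 - <<'E'
from h import *
st()
for n in ("scene","top","wrist"):
    imaging.camera(n); print(n,[(p,x.round(0)) for p,x in world(n,"hasp_bar")],[(p,x.round(0)) for p,x in world(n,"shutter_bar")])
for q in (0,1,1.35): print(S2W(POSE,hbar(q)))
E
```

```text
clk 10.4 store-frame tcp [-226.6   83.5  102.4] world [421. -41. 102.] 
tool axes in store (cols) [[-0.001, 1.0, 0.004], [1.0, 0.001, -0.0], [-0.0, 0.004, -1.0]] 
q [-0.18 -0.18  1.85 -0.    1.47  0.02] F [ 0.8 -0.3  0.6] gap 0.1 gf 0.2506536617875099
scene [(0.85, array([423., -40., 111.])), (0.67, array([761., 274.,  -1.]))] [(0.93, array([ 473., -174.,  142.]))]
top [] [(0.92, array([ 477., -170.,  138.]))]
wrist [(0.83, array([428., -37., 114.]))] []
[[519.37742373 -60.55395535 178.48433278]]
[[440.51629039 -43.72056591 149.12201751]]
[[424.67407483 -40.33894847 122.49743632]]
```

Request:
drive_tool --targets "0 0 0 -0.03 0 0 0;0.4 0 0 -0.03 0 0 0;0.4 0 0 -0.03 0 0 0;0.4 -0.03 0.017 0 0 0 0;0.4 -0.03 0.017 0 0 0 0;0.4 -0.03 0.017 0 0 0 0;0.4 -0.0285 0.0176 0 0 0 0;0.4 0 0 0 0 0 0;0.4 0 0 0.03 0 0 0;0.4 0 0 0.03 0 0 0;0.4 0 0 0.015 0 0 0;0.4 0 0 0 0 0 0"

```text
clock: 11.87
tcp_pos: [459.9, -169.8, 111.8]
tcp_rot: [-2.435, -1.973, 0.006]
force: [-0.4, 0.1, -1.1]
finger_gap: 34.1
grip_force: 0.0
```

Request:
drive_tool --targets "0 0 0 0 0 0 0;0 0 0 0 0 0 0;0 0 0 0 0 0 0;0 0 0 0 0 0 0;0 0 0 0 0 0 0;0 0 0 0 0 0 0" --grip_force 30

```text
clock: 12.37
tcp_pos: [471.7, -172.5, 117.4]
tcp_rot: [2.424, 1.966, 0.025]
force: [57.5, -11.8, -36.9]
finger_gap: 8.5
grip_force: 28.6
```

```bash
python3 - <<'E'
from h import *
st()
p=np.array(sbar(0))
for q in np.arange(.115,1.4,.115):
    n=np.array(sbar(q)); print(round(q,3),(n-p)[[0,2]].round(1)); p=n
E
```

```text
clk 12.4 store-frame tcp [-149.8  -34.5  117.4] world [ 472. -173.  117.] 
tool axes in store (cols) [[-0.002, 1.0, 0.026], [1.0, 0.003, -0.0], [-0.001, 0.026, -1.0]] 
q [-0.43  0.02  1.63  0.01  1.47 -0.22] F [ 57.5 -11.8 -36.9] gap 8.5 gf 28.60764822922647
0.115 [ 9.9 17. ]
0.23 [11.8 15.7]
0.345 [13.5 14.3]
0.46 [15.1 12.6]
0.575 [16.4 10.8]
0.69 [17.5  8.9]
0.805 [18.4  6.8]
0.92 [19.1  4.6]
1.035 [19.5  2.4]
1.15 [19.7  0.1]
1.265 [19.5 -2.1]
1.38 [19.2 -4.3]
```

Request:
drive_tool --targets "0 0 0.004 0 0 0 0;0 0 0.004 0 0 0 0;0 0 0 0.002 0 0 0;0 0 0 0 0 0 0"

```text
clock: 12.7
tcp_pos: [471.2, -172.5, 115.4]
tcp_rot: [2.439, 1.977, 0.003]
force: [6.4, 2.9, -2.0]
finger_gap: 8.6
grip_force: 31.0
```

Request:
drive_tool --targets "0 0 0.0050 -0.0085 0 0 0;0 0 0.0050 -0.0085 0 0 0;0 0 0.0118 -0.0157 0 0 0;0 0 0.0135 -0.0143 0 0 0;0 0 0.0151 -0.0126 0 0 0;0 0 0 0 0 0 0"

```text
clock: 13.2
tcp_pos: [521.8, -183.8, 176.9]
tcp_rot: [2.438, 1.975, 0.004]
force: [2.6, 1.2, 2.3]
finger_gap: 8.3
grip_force: 31.5
```

Request:
drive_tool --targets "0 0 0.0164 -0.0108 0 0 0;0 0 0.0175 -0.0089 0 0 0;0 0 0.0184 -0.0068 0 0 0;0 0 0.0191 -0.0046 0 0 0;0 0 0.0195 -0.0024 0 0 0;0 0 0 0 0 0 0"

```text
clock: 13.7
tcp_pos: [610.8, -203.5, 210.7]
tcp_rot: [2.437, 1.973, 0.003]
force: [2.6, -2.0, 5.9]
finger_gap: 8.5
grip_force: 30.5
```

Request:
drive_tool --targets "0 0 0.0197 -0.0001 0 0 0;0 0 0.0195 0.0021 0 0 0;0 0 0.0192 0.0043 0 0 0;0 0 0.003 0.001 0 0 0;0 0 0 0 0 0 0;0 0 0 0 0 0 0;0 0 0 0 0 0 0"

```text
clock: 14.28
tcp_pos: [669.5, -216.3, 203.1]
tcp_rot: [2.437, 1.972, 0.003]
force: [5.7, -4.3, 3.7]
finger_gap: 8.4
grip_force: 30.8
```

```bash
python3 - <<'E'
from h import *
st(); print(sbar(1.38),sbar(1.46))
E
```

```text
clk 14.3 store-frame tcp [ 52.8 -36.  203.1] world [ 669. -216.  203.] 
tool axes in store (cols) [[0.0, 1.0, 0.007], [1.0, -0.0, -0.003], [-0.003, 0.007, -1.0]] 
q [-0.36  0.58  0.78 -0.    1.77 -0.15] F [ 5.7 -4.3  3.7] gap 8.4 gf 30.757660567760468
[np.float64(47.29028667633999), -35, np.float64(224.33085159540062)] [np.float64(60.271488165455715), -35, np.float64(220.0260844810037)]
```

Request:
drive_tool --targets "0.4 0 0 0 0 0 0;0.4 0 0 0 0 0 0;0.4 0 0 0 0 0 0;0.4 0 0 -0.03 0 0 0;0.4 0 0 -0.03 0 0 0;0.4 0 0 -0.03 0 0 0;0.8 0.035 -0.015 0 0 0 0;0.8 0.035 -0.015 0 0 0 0;0.8 0.035 -0.015 0 0 0 0;0.8 0.035 -0.015 0 0 0 0;0.8 0.035 -0.015 0 0 0 0;0.8 0.035 -0.015 0 0 0 0"

```text
clock: 15.28
tcp_pos: [622.9, 11.1, 290.0]
tcp_rot: [-2.441, -1.977, 0.001]
force: [1.1, -0.7, 0.4]
finger_gap: 68.4
grip_force: 0.0
```

```bash
cat >> h.py <<'E'
def jars():
    for n in ("top","scene"):
        imaging.camera(n)
        for q in ("jar0","dish"): print(n,q,[(p,x.round(0).tolist()) for p,x in world(n,q)])
def to(X):  # tool-frame shift (mm) to world point
    o=bot.observe(); return (Ro.from_rotvec(o["tcp_rot"]).as_matrix().T@(np.array(X)-o["tcp_pos"])).round(1)
E
python3 - <<'E'
from h import *
jars(); st(); print(to([456,233,100]),to([548,229,100]))
for n in ("top","scene"): print([(p,x.round(0).tolist()) for p,x in world(n,"shutter_bar")+world(n,"hasp_bar")])
E
```

```text
top jar0 [(0.98, [388.0, 312.0, 1.0]), (0.97, [453.0, 235.0, 2.0]), (0.86, [329.0, 252.0, -4.0])]
top dish [(0.97, [500.0, 291.0, 1.0]), (0.62, [764.0, 275.0, -4.0])]
scene jar0 [(0.93, [549.0, 230.0, 1.0]), (0.91, [325.0, 252.0, -2.0]), (0.9, [451.0, 236.0, 2.0]), (0.8, [417.0, 135.0, -0.0]), (0.62, [386.0, 308.0, 0.0])]
scene dish [(0.62, [499.0, 296.0, -0.0])]
clk 15.6 store-frame tcp [-38.7 174.3 289.8] world [624.   8. 290.] 
tool axes in store (cols) [[-0.0, 1.0, -0.0], [1.0, 0.0, -0.001], [-0.001, -0.0, -1.0]] 
q [-0.05  0.34  0.93 -0.    1.88  0.16] F [ 0.3 -0.   1.8] gap 68.6 gf 0.0
[ 184.7 -211.   189.8] [ 200.  -120.2  189.7]
[(0.61, [674.0, -215.0, 221.0]), (0.6, [427.0, -41.0, 116.0])]
[(0.89, [666.0, -216.0, 226.0]), (0.7, [424.0, -44.0, 111.0])]
```

Request:
drive_tool --targets "0.8 0.0232 -0.0267 0.01 0 0 0;0.8 0.0232 -0.0267 0.01 0 0 0;0.8 0.0232 -0.0267 0.01 0 0 0;0.8 0.0232 -0.0267 0.01 0 0 0;0.8 0.0232 -0.0267 0.01 0 0 0;0.8 0.0232 -0.0267 0.01 0 0 0;0.8 0.0232 -0.0267 0.01 0 0 0;0.8 0.0232 -0.0267 0.01 0 0 0;0.8 0 0 0.0275 0 0 0;0.8 0 0 0.0275 0 0 0;0.8 0 0 0.0275 0 0 0;0.8 0 0 0 0 0 0"

```text
clock: 16.78
tcp_pos: [450.8, 233.7, 121.5]
tcp_rot: [-2.44, -1.975, 0.015]
force: [-0.5, -0.7, -0.9]
finger_gap: 68.2
grip_force: 0.0
```

```bash
python3 - <<'E'
from h import *
s=imaging.camera("scene"); w=imaging.camera("wrist")
print([(p,x.round(0).tolist()) for p,x in world("wrist","jar0")],[(p,x.round(0).tolist()) for p,x in world("scene","jar0")])
st()
cv2.imwrite("pics/j1.png",np.hstack([cv2.resize(w,(400,300)),cv2.resize(s[280:430,340:540],(400,300))])[:,:,::-1])
E
```

```text
[(0.83, [459.0, 242.0, 7.0]), (0.78, [327.0, 254.0, 4.0]), (0.64, [553.0, 231.0, 4.0]), (0.6, [389.0, 311.0, -0.0]), (0.59, [420.0, 139.0, 4.0])] [(0.97, [546.0, 231.0, 0.0]), (0.83, [417.0, 134.0, -2.0]), (0.72, [327.0, 251.0, -3.0]), (0.58, [454.0, 234.0, -1.0]), (0.56, [386.0, 313.0, -1.0])]
clk 17.0 store-frame tcp [-251.5  360.9  129.7] world [455. 235. 130.] 
tool axes in store (cols) [[-0.001, 1.0, 0.003], [1.0, 0.001, 0.002], [0.002, 0.003, -1.0]] 
q [ 0.41  0.06  1.57 -0.    1.52  0.62] F [ 0.9 -0.7  0.1] gap 68.3 gf 0.0
```

View pics/j1.png

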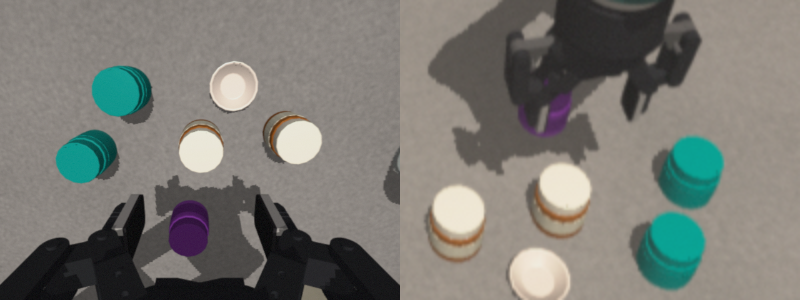

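Request:
drive_tool --targets "0.8 0 0 0.025 0 0 0;0.8 0 0 0.025 0 0 0;0.8 0 0 0.02 0 0 0;0.8 0 0 0.02 0 0 0;0.8 0 0 0.01 0 0 0;0.8 0 0 0.01 0 0 0;0.8 0 0 0.008 0 0 0;0.8 0 0 0 0 0 0"

```text
clock: 17.65
tcp_pos: [453.4, 235.1, 8.8]
tcp_rot: [-2.441, -1.977, 0.001]
force: [-0.0, 0.2, -0.7]
finger_gap: 68.5
grip_force: 0.0
```

Request:
drive_tool --targets "0.3 0 0 0 0 0 0;0.3 0 0 0 0 0 0;0.3 0 0 0 0 0 0;0.3 0 0 0 0 0 0;0.3 0 0 0 0 0 0;0.3 0 0 0 0 0 0" --grip_force 35

```text
clock: 18.15
tcp_pos: [454.5, 235.6, 10.9]
tcp_rot: [2.44, 1.977, 0.004]
force: [0.1, -0.6, 6.6]
finger_gap: 45.9
grip_force: 36.1
```

```bash
python3 - <<'E'
from h import *
st()
E
```

```text
clk 18.1 store-frame tcp [-251.8  361.1   10.9] world [455. 236.  11.] 
tool axes in store (cols) [[-0.001, 1.0, 0.002], [1.0, 0.001, 0.002], [0.002, 0.002, -1.0]] 
q [ 0.41  0.19  1.68 -0.    1.27  0.62] F [ 0.1 -0.6  6.6] gap 45.9 gf 36.081143617630005
```

Request:
drive_tool --targets "0.3 0 0 -0.015 0 0 0;0.3 0 0 -0.025 0 0 0;0.3 0 0 -0.03 0 0 0;0.3 0 0 -0.03 0 0 0;0.3 0 0 -0.03 0 0 0;0.3 0 0 -0.03 0 0 0;0.3 0 0 -0.03 0 0 0;0.3 0 0 -0.03 0 0 0;0.3 0 0 -0.02 0 0 0;0.3 0 0 0 0 0 0"

```text
clock: 18.98
tcp_pos: [454.8, 235.8, 254.7]
tcp_rot: [2.439, 1.976, 0.013]
force: [-0.4, 0.7, -0.3]
finger_gap: 45.9
grip_force: 36.2
```

Request:
drive_tool --targets "0.3 -0.0259 0.0164 0 0 0 0;0.3 -0.0259 0.0164 0 0 0 0;0.3 -0.0259 0.0164 0 0 0 0;0.3 -0.0259 0.0164 0 0 0 0;0.3 -0.0259 0.0164 0 0 0 0;0.3 -0.0259 0.0164 0 0 0 0;0.3 -0.0259 0.0164 0 0 0 0;0.3 -0.0259 0.0164 0 0 0 0;0.3 -0.0259 0.0164 0 0 0 0;0.3 -0.0259 0.0164 0 0 0 0;0.3 -0.0259 0.0164 0 0 0 0;0.3 -0.0259 0.0164 0 0 0 0"

```text
clock: 19.98
tcp_pos: [581.4, -111.0, 247.5]
tcp_rot: [-2.44, -1.976, 0.002]
force: [0.6, -0.3, -0.9]
finger_gap: 45.7
grip_force: 36.3
```

```bash
python3 - <<'E'
from h import *
s=imaging.camera("scene"); t=imaging.camera("top"); st()
cv2.imwrite("pics/p1.png",np.hstack([cv2.resize(s[60:310,180:430],(400,400)),cv2.resize(t[100:320,260:480],(400,400))])[:,:,::-1])
E
```

```text
clk 20.1 store-frame tcp [-54.8  46.2 246.5] world [ 582. -113.  246.] 
tool axes in store (cols) [[0.003, 1.0, -0.003], [1.0, -0.003, -0.001], [-0.001, -0.003, -1.0]] 
q [-0.25  0.24  1.13 -0.    1.77 -0.04] F [-0.2  0.2 -2.3] gap 45.7 gf 36.34062051773071
```

View pics/p1.png

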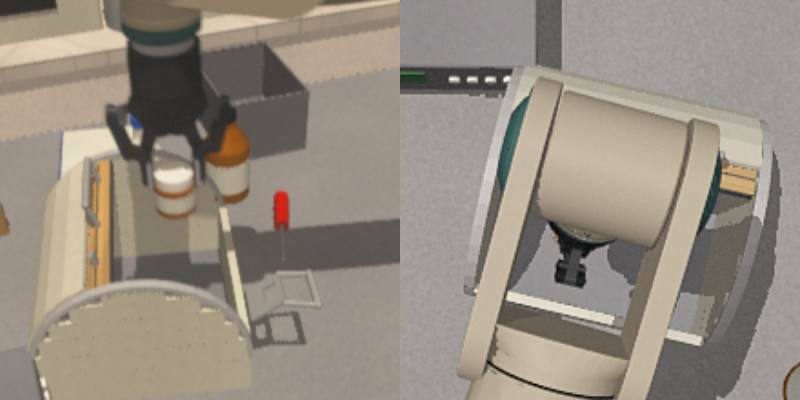

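The jar hangs upright by its cap over the open front half of the store (left crop, 175,190). The hasp hangs open and the shutter is at the rear. Next I'll lower it in stages.

Request:
drive_tool --targets "0.3 0.004 0 0.02 0 0 0;0.3 0 0 0.025 0 0 0;0.3 0 0 0.025 0 0 0;0.3 0 0 0.025 0 0 0;0.3 0 0 0.02 0 0 0;0.3 0 0 0.015 0 0 0;0.3 0 0 0 0 0 0"

```text
clock: 20.67
tcp_pos: [579.6, -104.6, 113.7]
tcp_rot: [-2.435, -1.974, 0.009]
force: [0.2, 0.1, -1.7]
finger_gap: 46.3
grip_force: 36.4
```

Request:
drive_tool --targets "0.3 0 0 0.012 0 0 0;0.3 0 0 0.012 0 0 0;0.3 0 0 0.012 0 0 0;0.3 0 0 0.012 0 0 0;0.3 0 0 0.012 0 0 0;0.3 0 0 0 0 0 0;0.3 0 0 0 0 0 0"

```text
clock: 21.25
tcp_pos: [581.8, -105.6, 58.4]
tcp_rot: [-2.44, -1.977, 0.002]
force: [0.5, -0.4, -0.9]
finger_gap: 46.2
grip_force: 36.4
```

Request:
drive_tool --targets "0.3 0 0 0.01 0 0 0;0.3 0 0 0.01 0 0 0;0.3 0 0 0.006 0 0 0;0.3 0 0 0.005 0 0 0;0.3 0 0 0.003 0 0 0;0.3 0 0 0 0 0 0;0.3 0 0 0 0 0 0"

```text
clock: 21.83
tcp_pos: [582.4, -105.7, 25.4]
tcp_rot: [2.441, 1.978, -0.0]
force: [0.2, 0.1, -1.2]
finger_gap: 46.1
grip_force: 36.4
```

Request:
drive_tool --targets "0.3 0 0 0.002 0 0 0;0.3 0 0 0.002 0 0 0;0.3 0 0 0 0 0 0"

```text
clock: 22.08
tcp_pos: [582.3, -105.7, 21.2]
tcp_rot: [-2.441, -1.978, 0.0]
force: [-0.7, -0.6, -1.2]
finger_gap: 45.8
grip_force: 36.4
```

Request:
drive_tool --targets "0.3 0 0 0.002 0 0 0;0.3 0 0 0.001 0 0 0;0.3 0 0 0 0 0 0"

```text
clock: 22.33
tcp_pos: [582.5, -105.8, 18.9]
tcp_rot: [2.441, 1.977, 0.0]
force: [-2.8, -0.0, 2.7]
finger_gap: 45.8
grip_force: 36.7
```

Request:
drive_tool --targets "0.66 0 0 0 0 0 0;0.66 0 0 0 0 0 0;0.66 0 0 0 0 0 0;0.66 0 0 -0.01 0 0 0;0.66 0 0 -0.02 0 0 0;0.66 0 0 -0.03 0 0 0;0.66 0 0 -0.03 0 0 0;0.66 0 0 -0.03 0 0 0;0.66 0 0 -0.03 0 0 0;0.66 0 0 -0.03 0 0 0;0.66 0 0 -0.03 0 0 0;0.66 0 0 -0.03 0 0 0"

```text
clock: 23.33
tcp_pos: [582.0, -105.6, 260.9]
tcp_rot: [2.44, 1.977, 0.001]
force: [1.2, -0.5, -0.0]
finger_gap: 56.2
grip_force: 0.0
```

Request:
drive_tool --targets "0.8 0.03 -0.014 0 0 0 0;0.8 0.03 -0.014 0 0 0 0;0.8 0.03 -0.014 0 0 0 0;0.8 0.03 -0.014 0 0 0 0;0.8 0.03 -0.014 0 0 0 0;0.8 0.03 -0.014 0 0 0 0;0.8 0.03 -0.014 0 0 0 0"

```text
clock: 23.92
tcp_pos: [529.3, 121.5, 259.4]
tcp_rot: [2.441, 1.977, 0.001]
force: [0.3, 0.1, 0.5]
finger_gap: 68.4
grip_force: 0.0
```

```bash
python3 - <<'E'
from h import *
jars(); print(world("wrist","jar0") if imaging.camera("wrist") is not None else 0); st(); print(to([548.5,229.5,120]))
print(S2W(POSE,[-55,50,8]))
E
```

```text
top jar0 [(0.78, [584.0, -110.0, 10.0]), (0.59, [388.0, 311.0, 2.0])]
top dish [(0.55, [499.0, 289.0, 2.0])]
scene jar0 [(0.94, [326.0, 253.0, -3.0]), (0.78, [419.0, 136.0, -0.0]), (0.71, [547.0, 225.0, -0.0]), (0.51, [763.0, 273.0, -4.0])]
scene dish [(0.69, [497.0, 292.0, 1.0])]
[(0.87, array([385.09883334, 310.54799497,   0.39520154])), (0.78, array([325.9759459 , 248.45913407,   3.33926899])), (0.69, array([5.49627190e+02, 2.29784329e+02, 2.07050858e-02])), (0.55, array([419.73663102, 135.26660744,   1.24264299]))]
clk 24.3 store-frame tcp [-153.3  262.8  258.5] world [530. 119. 258.] 
tool axes in store (cols) [[0.0, 1.0, 0.0], [1.0, -0.0, -0.0], [-0.0, 0.0, -1.0]] 
q [ 0.15  0.1   1.27 -0.    1.78  0.36] F [ 0.   0.5 -0.3] gap 68.2 gf 0.0
[112.   -5.4 138.5]
[[ 582.04940669 -109.72015188    8.        ]]
```

Request:
drive_tool --targets "0.8 0.028 -0.0014 0.015 0 0 0;0.8 0.028 -0.0014 0.015 0 0 0;0.8 0.028 -0.0014 0.015 0 0 0;0.8 0.028 -0.0014 0.015 0 0 0;0.8 0 0 0.03 0 0 0;0.8 0 0 0.03 0 0 0;0.8 0 0 0.03 0 0 0;0.8 0 0 0.02 0 0 0;0.8 0 0 0 0 0 0"

```text
clock: 25.07
tcp_pos: [545.4, 228.8, 82.6]
tcp_rot: [-2.44, -1.974, 0.014]
force: [0.3, -1.1, 0.1]
finger_gap: 68.2
grip_force: 0.0
```

```bash
python3 - <<'E'
from h import *
for n in ("wrist","scene","top"):
    imaging.camera(n); print(n,[(p,x.round(0).tolist()) for p,x in world(n,"jar0",pm=.3)])
st(); print(to([548.5,229.5,11]))
E
```

```text
wrist [(0.96, [388.0, 310.0, 2.0]), (0.77, [552.0, 229.0, 7.0])]
scene [(0.96, [388.0, 311.0, -1.0]), (0.81, [325.0, 254.0, -4.0]), (0.58, [545.0, 228.0, -0.0]), (0.49, [419.0, 136.0, -3.0])]
top [(0.83, [550.0, 224.0, -1.0]), (0.75, [582.0, -110.0, 10.0]), (0.73, [420.0, 134.0, 4.0])]
clk 25.4 store-frame tcp [-158.4  376.2   90.8] world [549. 231.  91.] 
tool axes in store (cols) [[-0.001, 1.0, 0.003], [1.0, 0.001, 0.002], [0.002, 0.003, -1.0]] 
q [ 0.34  0.32  1.35 -0.    1.47  0.55] F [-0.1 -0.5 -0.5] gap 68.3 gf 0.0
[-1.6 -0.5 79.8]
```

Request:
drive_tool --targets "0.8 -0.002 0 0.02 0 0 0;0.8 0 0 0.02 0 0 0;0.8 0 0 0.02 0 0 0;0.8 0 0 0.012 0 0 0;0.8 0 0 0.008 0 0 0;0.8 0 0 0 0 0 0"

```text
clock: 25.87
tcp_pos: [546.9, 228.6, 7.3]
tcp_rot: [-2.441, -1.977, 0.003]
force: [0.4, 0.0, -0.1]
finger_gap: 68.4
grip_force: 0.0
```

Request:
drive_tool --targets "0.3 0 0 0 0 0 0;0.3 0 0 0 0 0 0;0.3 0 0 0 0 0 0;0.3 0 0 0 0 0 0;0.3 0 0 0 0 0 0;0.3 0 0 0 0 0 0" --grip_force 35

```text
clock: 26.37
tcp_pos: [548.7, 229.2, 10.4]
tcp_rot: [2.44, 1.977, 0.005]
force: [0.5, 0.1, 6.4]
finger_gap: 46.0
grip_force: 36.4
```

```bash
python3 - <<'E'
from h import *
st(); print(to(S2W(POSE,[-55,-55,250])[0]))
E
```

```text
clk 26.4 store-frame tcp [-158.4  374.5   10.4] world [549. 229.  10.] 
tool axes in store (cols) [[-0.001, 1.0, 0.003], [1.0, 0.001, 0.002], [0.002, 0.003, -1.0]] 
q [ 0.33  0.4   1.42 -0.    1.32  0.54] F [0.5 0.1 6.4] gap 46.0 gf 36.437804102897644
[-429.2  103.6 -240.1]
```

Request:
drive_tool --targets "0.3 0 0 -0.015 0 0 0;0.3 0 0 -0.025 0 0 0;0.3 0 0 -0.03 0 0 0;0.3 0 0 -0.03 0 0 0;0.3 0 0 -0.03 0 0 0;0.3 0 0 -0.03 0 0 0;0.3 0 0 -0.03 0 0 0;0.3 0 0 -0.03 0 0 0;0.3 0 0 -0.02 0 0 0;0.3 0 0 0 0 0 0"

```text
clock: 27.2
tcp_pos: [548.7, 229.3, 254.3]
tcp_rot: [2.439, 1.976, 0.014]
force: [0.6, 0.6, -0.2]
finger_gap: 46.0
grip_force: 36.3
```

Request:
drive_tool --targets "0.3 -0.0286 0.0066 0 0 0 0;0.3 -0.0286 0.0066 0 0 0 0;0.3 -0.0286 0.0066 0 0 0 0;0.3 -0.0286 0.0066 0 0 0 0;0.3 -0.0286 0.0066 0 0 0 0;0.3 -0.0286 0.0066 0 0 0 0;0.3 -0.0286 0.0066 0 0 0 0;0.3 -0.0286 0.0066 0 0 0 0;0.3 -0.0286 0.0066 0 0 0 0;0.3 -0.0286 0.0066 0 0 0 0;0.3 -0.0286 0.0066 0 0 0 0;0.3 -0.0286 0.0066 0 0 0 0"

```text
clock: 28.2
tcp_pos: [553.0, -124.6, 246.7]
tcp_rot: [-2.44, -1.977, 0.002]
force: [1.8, -0.2, -1.0]
finger_gap: 45.9
grip_force: 36.3
```

Request:
drive_tool --targets "0.3 -0.0286 0.0066 0 0 0 0;0.3 -0.0286 0.0066 0 0 0 0;0.3 -0.0286 0.0066 0 0 0 0;0.3 0 0 0 0 0 0;0.3 0 0 0 0 0 0"

```text
clock: 28.62
tcp_pos: [554.5, -212.5, 246.3]
tcp_rot: [-2.441, -1.973, 0.002]
force: [0.6, 0.9, -1.5]
finger_gap: 45.8
grip_force: 36.4
```

```bash
python3 - <<'E'
from h import *
st()
E
```

```text
clk 28.6 store-frame tcp [-60.4 -56.3 246.3] world [ 555. -213.  246.] 
tool axes in store (cols) [[0.001, 1.0, -0.003], [1.0, -0.001, 0.001], [0.001, -0.003, -1.0]] 
q [-0.43  0.25  1.12  0.    1.77 -0.22] F [ 0.6  0.9 -1.5] gap 45.8 gf 36.371442675590515
```

Lowering the total of 228 mm: to z ≈ 58, then to about 18.

Request:
drive_tool --targets "0.3 0 0 0.02 0 0 0;0.3 0 0 0.025 0 0 0;0.3 0 0 0.025 0 0 0;0.3 0 0 0.025 0 0 0;0.3 0 0 0.02 0 0 0;0.3 0 0 0.015 0 0 0;0.3 0 0 0 0 0 0"

```text
clock: 29.2
tcp_pos: [553.1, -209.2, 113.3]
tcp_rot: [-2.434, -1.975, 0.005]
force: [0.0, 0.5, -2.6]
finger_gap: 46.2
grip_force: 36.4
```

Request:
drive_tool --targets "0.3 0 0 0.012 0 0 0;0.3 0 0 0.012 0 0 0;0.3 0 0 0.012 0 0 0;0.3 0 0 0.012 0 0 0;0.3 0 0 0.012 0 0 0;0.3 0 0 0 0 0 0;0.3 0 0 0 0 0 0"

```text
clock: 29.78
tcp_pos: [554.7, -211.2, 57.4]
tcp_rot: [-2.44, -1.976, 0.001]
force: [1.0, -1.0, -1.3]
finger_gap: 45.4
grip_force: 36.4
```

Request:
drive_tool --targets "0.3 0 0 0.01 0 0 0;0.3 0 0 0.01 0 0 0;0.3 0 0 0.006 0 0 0;0.3 0 0 0.005 0 0 0;0.3 0 0 0.003 0 0 0;0.3 0 0 0.002 0 0 0;0.3 0 0 0.002 0 0 0;0.3 0 0 0 0 0 0;0.3 0 0 0 0 0 0"

```text
clock: 30.53
tcp_pos: [555.4, -211.5, 20.6]
tcp_rot: [2.441, 1.977, 0.0]
force: [0.5, -0.1, -1.0]
finger_gap: 45.6
grip_force: 36.4
```

Request:
drive_tool --targets "0.3 0 0 0.002 0 0 0;0.3 0 0 0.001 0 0 0;0.3 0 0 0 0 0 0;0.66 0 0 0 0 0 0;0.66 0 0 0 0 0 0;0.66 0 0 0 0 0 0;0.66 0 0 0 0 0 0"

```text
clock: 31.12
tcp_pos: [555.2, -211.4, 17.3]
tcp_rot: [2.441, 1.978, -0.0]
force: [-0.4, -0.1, -0.9]
finger_gap: 56.8
grip_force: 0.0
```

Request:
drive_tool --targets "0.66 0 0 -0.01 0 0 0;0.66 0 0 -0.02 0 0 0;0.66 0 0 -0.03 0 0 0;0.66 0 0 -0.03 0 0 0;0.66 0 0 -0.03 0 0 0;0.66 0 0 -0.03 0 0 0;0.66 0 0 -0.03 0 0 0;0.66 0 0 -0.03 0 0 0;0.66 0 0 -0.03 0 0 0;0.66 0 0 -0.025 0 0 0;0.66 0 0 0 0 0 0"

```text
clock: 32.03
tcp_pos: [556.4, -211.9, 290.3]
tcp_rot: [2.433, 1.971, 0.008]
force: [-0.3, 0.4, 1.1]
finger_gap: 56.3
grip_force: 0.0
```

Request:
drive_tool --targets "0.4 0.03 -0.03 0 0 0 0;0.4 0.03 -0.03 0 0 0 0;0.4 0.03 -0.03 0 0 0 0;0.4 0.03 -0.03 0 0 0 0;0.4 0.03 -0.03 0 0 0 0;0.4 0.03 0 0 0 0 0;0.4 0.03 0 0 0 0 0;0.4 0 0 0 0 0 0"

```text
clock: 32.7
tcp_pos: [453.9, 25.9, 282.9]
tcp_rot: [-2.436, -1.983, -0.003]
force: [0.3, -0.9, 0.1]
finger_gap: 33.9
grip_force: 0.0
```

```bash
python3 - <<'E'
from h import *
s=imaging.camera("scene"); t=imaging.camera("top"); st()
for n in ("top","scene"): print([(p,x.round(0).tolist()) for q in ("jar0","shutter_bar","hasp_bar") for p,x in world(n,q)])
cv2.imwrite("pics/p2.png",np.hstack([cv2.resize(s[140:440,180:500],(427,400)),cv2.resize(t[120:360,150:480],(370,270))[:,:].repeat(1,0) if 0 else cv2.resize(t[130:370,150:370+0],(370,400))])[:,:,::-1])
E
```

```text
clk 32.8 store-frame tcp [-208.   152.8  282.6] world [454.  23. 283.] 
tool axes in store (cols) [[-0.004, 1.0, 0.0], [1.0, 0.004, -0.0], [-0.0, 0.0, -1.0]] 
q [-0.03 -0.15  1.46 -0.    1.83  0.18] F [-0.4  0.1 -0.5] gap 34.2 gf 0.0
[(0.94, [385.0, 313.0, 0.0]), (0.73, [558.0, -215.0, 7.0]), (0.58, [329.0, 250.0, -1.0]), (0.55, [585.0, -108.0, 12.0]), (0.85, [674.0, -216.0, 222.0]), (0.55, [426.0, -38.0, 117.0])]
[(0.97, [418.0, 135.0, -1.0]), (0.73, [326.0, 253.0, -3.0]), (0.68, [555.0, -214.0, 9.0]), (0.62, [384.0, 312.0, -1.0]), (0.77, [670.0, -218.0, 225.0]), (0.67, [555.0, -211.0, 8.0]), (0.55, [424.0, -42.0, 112.0])]
```

View pics/p2.png

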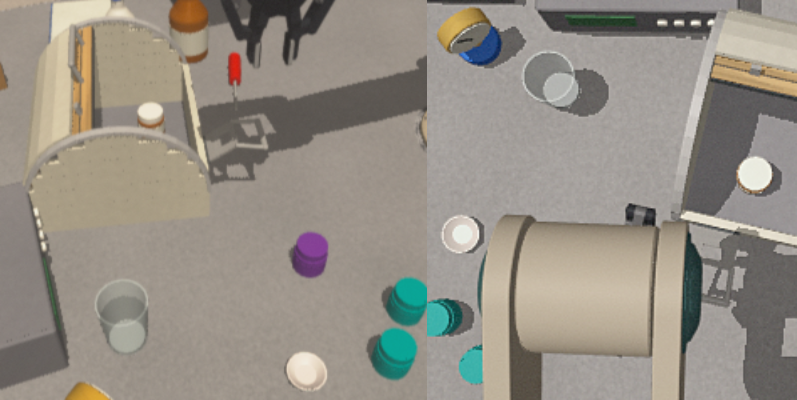

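Both jars stand in the store, and no amber jar with a white cap is left on the bench. Now to close the shutter.

Request:
drive_tool --targets "0.4 -0.0158 0.0218 0 0 0 0;0.4 -0.0158 0.0218 0 0 0 0;0.4 -0.0158 0.0218 0 0 0 0;0.4 -0.0158 0.0218 0 0 0 0;0.4 -0.0158 0.0218 0 0 0 0;0.4 -0.0158 0.0218 0 0 0 0;0.4 -0.0158 0.0218 0 0 0 0;0.4 -0.0158 0.0218 0 0 0 0;0.4 -0.0158 0.0218 0 0 0 0;0.4 -0.0158 0.0218 0 0 0 0;0.4 -0.0158 0.0218 0 0 0 0;0.4 -0.0158 0.0218 0 0 0 0"

```text
clock: 34.1
tcp_pos: [671.1, -219.7, 282.0]
tcp_rot: [-2.442, -1.976, 0.0]
force: [0.0, 0.7, 0.3]
finger_gap: 34.1
grip_force: 0.0
```

Request:
drive_tool --targets "0.4 0 0 0 0 0 0;0.4 0 0 0.02 0 0 0;0.4 0 0 0.02 0 0 0;0.4 0 0 0.02 0 0 0;0.4 0 0 0.01 0 0 0;0.4 0 0 0.008 0 0 0;0.4 0 0 0 0 0 0;0.4 0 0 0 0 0 0"

```text
clock: 34.77
tcp_pos: [670.7, -217.9, 205.3]
tcp_rot: [2.441, 1.977, 0.001]
force: [-0.2, 0.4, 0.9]
finger_gap: 34.1
grip_force: 0.0
```

```bash
python3 - <<'E'
from h import *
st()
E
```

```text
clk 34.8 store-frame tcp [ 54.3 -37.3 205.3] world [ 671. -218.  205.] 
tool axes in store (cols) [[-0.001, 1.0, 0.001], [1.0, 0.001, -0.0], [-0.0, 0.001, -1.0]] 
q [-0.37  0.59  0.76 -0.    1.79 -0.16] F [-0.2  0.4  0.9] gap 34.1 gf 0.0
```

Request:
drive_tool --targets "0 0 0 0.002 0 0 0;0 0 0 0 0 0 0;0 0 0 0 0 0 0;0 0 0 0 0 0 0;0 0 0 0 0 0 0;0 0 -0.005 -0.001 0 0 0;0 0 -0.0192 -0.0043 0 0 0;0 0 -0.0195 -0.0021 0 0 0;0 0 -0.0197 0 0 0 0;0 0 -0.0195 0.0024 0 0 0;0 0 -0.0191 0.0046 0 0 0;0 0 0 0 0 0 0" --grip_force 35

```text
clock: 35.77
tcp_pos: [569.7, -195.4, 206.4]
tcp_rot: [2.438, 1.977, 0.005]
force: [-4.2, 4.5, 13.3]
finger_gap: 8.1
grip_force: 35.2
```

```bash
python3 - <<'E'
from h import *
st(); print(sbar(.805))
E
```

```text
clk 35.8 store-frame tcp [-49.2 -36.4 206.4] world [ 570. -195.  206.] 
tool axes in store (cols) [[-0.002, 1.0, 0.004], [1.0, 0.002, 0.001], [0.001, 0.004, -1.0]] 
q [-0.39  0.27  1.17  0.    1.69 -0.18] F [-4.2  4.5 13.3] gap 8.1 gf 35.2414208650589
[np.float64(-49.68318972219888), -35, np.float64(223.6232888650879)]
```

Request:
drive_tool --targets "0 0 -0.0184 0.0068 0 0 0;0 0 -0.0175 0.0089 0 0 0;0 0 -0.0164 0.0108 0 0 0;0 0 -0.0151 0.0126 0 0 0;0 0 0 0 0 0 0;0 0 -0.0135 0.0143 0 0 0;0 0 -0.0118 0.0157 0 0 0;0 0 0 0 0 0 0"

```text
clock: 36.43
tcp_pos: [477.4, -175.3, 131.5]
tcp_rot: [-2.435, -1.975, 0.003]
force: [-6.5, 6.0, 1.0]
finger_gap: 7.5
grip_force: 43.3
```

Request:
drive_tool --targets "0 0 -0.005 0.0085 0 0 0;0 0 -0.005 0.0085 0 0 0;0 0 -0.001 0.003 0 0 0;0 0 0 0 0 0 0;0 0 0 0 0 0 0"

```text
clock: 36.85
tcp_pos: [469.8, -173.7, 116.8]
tcp_rot: [-2.44, -1.979, -0.004]
force: [-8.7, 10.1, 19.9]
finger_gap: 8.1
grip_force: 46.0
```

```bash
python3 - <<'E'
from h import *
st(); print(sbar(.0))
for n in ("top","scene"):
    imaging.camera(n); print([(p,x.round(0).tolist()) for q in ("shutter_bar","hasp_bar") for p,x in world(n,q)])
E
```

```text
clk 36.9 store-frame tcp [-151.4  -36.   116.8] world [ 470. -174.  117.] 
tool axes in store (cols) [[-0.003, 1.0, 0.001], [1.0, 0.003, 0.002], [0.002, 0.001, -1.0]] 
q [-0.43  0.04  1.61  0.    1.49 -0.22] F [-8.7 10.1 19.9] gap 8.1 gf 46.03172421455383
[np.float64(-152.3806575104264), -35, np.float64(137.59597422991823)]
[(0.78, [426.0, -38.0, 115.0]), (0.69, [705.0, 163.0, -2.0])]
[(0.69, [471.0, -171.0, 143.0]), (0.71, [422.0, -42.0, 113.0])]
```

Request:
drive_tool --targets "0 0 -0.001 0.002 0 0 0;0 0 0 0.002 0 0 0;0 0 0 0 0 0 0;0 0 0 0 0 0 0"

```text
clock: 37.48
tcp_pos: [469.9, -173.8, 116.6]
tcp_rot: [2.437, 1.977, 0.007]
force: [-15.0, 13.7, 39.3]
finger_gap: 7.3
grip_force: 48.0
```

Request:
drive_tool --targets "0.35 0 0 0 0 0 0;0.35 0 0 0 0 0 0;0.35 0 0 0 0 0 0;0.35 0 -0.004 0 0 0 0;0.35 0 0 -0.03 0 0 0;0.35 0 0 -0.03 0 0 0;0.35 0 0 -0.03 0 0 0;0.35 0 0 0 0 0 0"

```text
clock: 38.15
tcp_pos: [466.3, -175.0, 205.9]
tcp_rot: [2.435, 1.972, 0.006]
force: [0.8, 0.1, 1.1]
finger_gap: 29.8
grip_force: 0.0
```

```bash
python3 - <<'E'
from h import *
st(); print(to([424.5,-40,100]))
v={}
for k in range(2):
  for n in ("top","scene"):
    imaging.camera(n); print(n,[(q,p,x.round(0).tolist()) for q in ("shutter_bar","hasp_bar") for p,x in world(n,q)])
t=imaging.camera("top"); b=cv2.resize(t[125:300,285:475],None,fx=4,fy=4,interpolation=cv2.INTER_CUBIC)[:,:,::-1].copy()
for q,c in ((0,(0,0,255)),(.06,(255,0,0))):
  p=np.array(sbar(q)); u=((proj("top",S2W(POSE,[p-[0,50,0],p+[0,50,0]]))-[285,125]+.5)*4).astype(int); cv2.polylines(b,[u.reshape(-1,1,2)],False,c,1)
cv2.imwrite("pics/c1.png",b[300:700])
E
```

```text
clk 38.1 store-frame tcp [-154.5  -38.   205.9] world [ 466. -175.  206.] 
tool axes in store (cols) [[-0.001, 1.0, 0.009], [1.0, 0.001, -0.002], [-0.002, 0.009, -1.0]] 
q [-0.43 -0.03  1.5  -0.    1.66 -0.22] F [0.8 0.1 1.1] gap 29.8 gf 0.0
[123.6 -69.9 105. ]
top [('hasp_bar', 0.77, [426.0, -39.0, 115.0]), ('hasp_bar', 0.64, [502.0, 290.0, 0.0])]
scene [('shutter_bar', 0.87, [470.0, -175.0, 139.0]), ('hasp_bar', 0.98, [425.0, -43.0, 109.0])]
top [('hasp_bar', 0.62, [427.0, -41.0, 113.0])]
scene [('shutter_bar', 0.57, [469.0, -175.0, 141.0]), ('hasp_bar', 0.56, [422.0, -40.0, 112.0])]
```

View pics/c1.png

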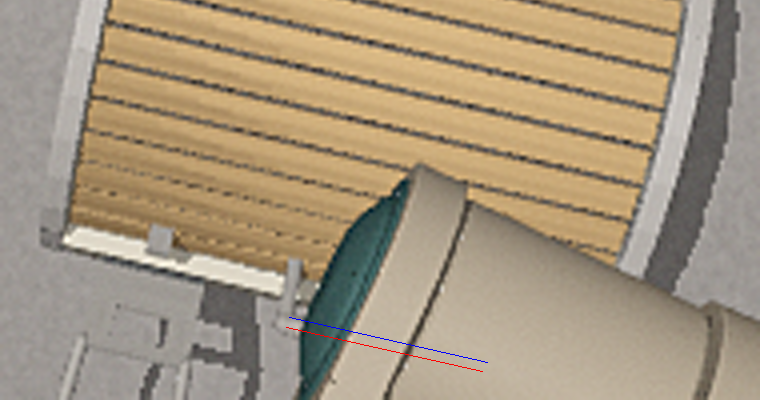

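Request:
drive_tool --targets "0.3 0.0205 -0.0116 0 0 0 0;0.3 0.0205 -0.0116 0 0 0 0;0.3 0.0205 -0.0116 0 0 0 0;0.3 0.0205 -0.0116 0 0 0 0;0.3 0.0205 -0.0116 0 0 0 0;0.3 0.0205 -0.0116 0 0 0 0;0.3 0 0 0.03 0 0 0;0.3 0 0 0.03 0 0 0;0.3 0 0 0.03 0 0 0;0.3 0 0 0.015 0 0 0;0.3 0 0 0.01 0 0 0;0.3 0 0 0 0 0 0"

```text
clock: 39.8
tcp_pos: [420.9, -39.1, 82.8]
tcp_rot: [-2.439, -1.976, 0.004]
force: [-0.4, 0.2, 0.1]
finger_gap: 25.9
grip_force: 0.0
```

Request:
drive_tool --targets "0 0 0 0 0 0 0;0 0 0 0 0 0 0;0 0 0 0 0 0 0;0 0 0 0 0 0 0;0 0 0 0 0 0 0;0 0 0 0 0 0 0" --grip_force 35

```text
clock: 40.3
tcp_pos: [423.7, -39.7, 86.3]
tcp_rot: [2.438, 1.975, 0.005]
force: [5.2, -1.4, -3.3]
finger_gap: 8.4
grip_force: 34.7
```

```bash
python3 - <<'E'
from h import *
st()
p=np.array(hbar(1.47))
for q in np.arange(1.47-.1225,-.01,-.1225):
    n=np.array(hbar(q)); print(round(q,3),n[[0,2]].round(0),(n-p)[[0,2]].round(1)); p=n
E
```

```text
clk 40.3 store-frame tcp [-224.5   85.4   86.3] world [424. -40.  86.] 
tool axes in store (cols) [[-0.001, 1.0, 0.005], [1.0, 0.001, 0.0], [0.0, 0.005, -1.0]] 
q [-0.18 -0.16  1.86 -0.    1.43  0.03] F [ 5.2 -1.4 -3.3] gap 8.4 gf 34.68390226364136
1.348 [-223.  123.] [ 3.4 10.4]
1.225 [-219.  133.] [4.6 9.9]
1.102 [-213.  142.] [5.8 9.3]
0.98 [-206.  150.] [6.9 8.5]
0.857 [-198.  158.] [7.9 7.6]
0.735 [-189.  165.] [8.8 6.6]
0.612 [-180.  170.] [9.5 5.5]
0.49 [-170.  174.] [10.1  4.3]
0.367 [-159.  177.] [10.5  3. ]
0.245 [-148.  179.] [10.8  1.7]
0.122 [-137.  179.] [11.   0.4]
-0.0 [-127.  178.] [10.9 -1. ]
```

Request:
drive_tool --targets "0 0 0.0034 -0.0104 0 0 0;0 0 0.0046 -0.0099 0 0 0;0 0 0.0058 -0.0093 0 0 0;0 0 0.0069 -0.0085 0 0 0;0 0 0.0079 -0.0076 0 0 0;0 0 0.0088 -0.0066 0 0 0;0 0 0 0 0 0 0"

```text
clock: 40.88
tcp_pos: [459.6, -47.6, 140.5]
tcp_rot: [2.44, 1.976, 0.001]
force: [-8.8, 0.5, 11.3]
finger_gap: 8.3
grip_force: 35.6
```

Request:
drive_tool --targets "0 0 0.0095 -0.0055 0 0 0;0 0 0.0101 -0.0043 0 0 0;0 0 0.0105 -0.003 0 0 0;0 0 0.0108 -0.0017 0 0 0;0 0 0.011 0 0 0 0;0 0 0.0109 0.001 0 0 0;0 0 0 0 0 0 0;0 0 0 0 0 0 0"

```text
clock: 41.55
tcp_pos: [521.3, -60.7, 152.9]
tcp_rot: [2.439, 1.975, 0.003]
force: [0.3, -2.3, 5.0]
finger_gap: 8.2
grip_force: 36.4
```

```bash
python3 - <<'E'
from h import *
st()
for n in ("top","scene"):
    imaging.camera(n); print([(p,x.round(0).tolist()) for q in ("shutter_bar","hasp_bar") for p,x in world(n,q)])
E
```

```text
clk 41.5 store-frame tcp [-124.7   85.2  152.9] world [521. -61. 153.] 
tool axes in store (cols) [[-0.001, 1.0, 0.004], [1.0, 0.001, -0.001], [-0.001, 0.004, -1.0]] 
q [-0.19  0.08  1.5  -0.    1.56  0.02] F [ 0.3 -2.3  5. ] gap 8.2 gf 36.37154281139374
[(0.93, [477.0, -172.0, 136.0])]
[(0.85, [520.0, -64.0, 179.0])]
```

Request:
drive_tool --targets "0 0 0.003 0 0 0 0;0 0 0 0 0 0 0;0 0 0 0 0 0 0"

```text
clock: 42.1
tcp_pos: [521.8, -60.8, 152.7]
tcp_rot: [-2.441, -1.977, 0.003]
force: [-12.6, 0.6, 12.0]
finger_gap: 8.5
grip_force: 37.1
```

Request:
drive_tool --targets "0.28 0 0 0 0 0 0;0.28 0 0 0 0 0 0;0.28 0 0 0 0 0 0;0.28 0 0 -0.01 0 0 0;0.28 0 0 -0.03 0 0 0;0.28 0 0 -0.03 0 0 0;0.28 0 0 -0.03 0 0 0;0.28 0 -0.03 -0.02 0 0 0;0.28 0 -0.04 0 0 0 0;0.28 0 -0.04 0 0 0 0;0.28 0 -0.03 0 0 0 0;0.28 0 0 0 0 0 0"

```text
clock: 43.1
tcp_pos: [383.0, -30.8, 272.4]
tcp_rot: [2.439, 1.977, 0.003]
force: [-0.3, 0.2, 1.5]
finger_gap: 24.1
grip_force: 0.0
```

```bash
python3 - <<'E'
from h import *
st()
for k in range(2):
  for n in ("top","scene"):
    t=imaging.camera(n); print(n,[(q,p,x.round(0).tolist()) for q in ("shutter_bar","hasp_bar","dish","beaker") for p,x in world(n,q)])
t=imaging.camera("top"); s=imaging.camera("scene")
b=cv2.resize(t[230:310,285:415],None,fx=3,fy=3,interpolation=cv2.INTER_CUBIC)
b2=cv2.resize(s[150:290,190:385],None,fx=2,fy=2)
cv2.imwrite("pics/end.png",np.vstack([b,b2])[:,:,::-1])
E
```

```text
clk 43.1 store-frame tcp [-266.2   85.6  272.4] world [383. -31. 272.] 
tool axes in store (cols) [[-0.002, 1.0, 0.003], [1.0, 0.002, 0.0], [0.0, 0.003, -1.0]] 
q [-0.18 -0.36  1.66  0.    1.84  0.03] F [-0.3  0.2  1.5] gap 24.1 gf 0.0
top [('shutter_bar', 0.97, [478.0, -171.0, 138.0]), ('hasp_bar', 0.69, [524.0, -60.0, 183.0]), ('dish', 0.93, [501.0, 289.0, 1.0]), ('beaker', 0.74, [524.0, -62.0, 177.0]), ('beaker', 0.57, [703.0, 161.0, -3.0])]
scene [('shutter_bar', 0.74, [472.0, -173.0, 142.0]), ('hasp_bar', 0.97, [522.0, -62.0, 175.0]), ('dish', 0.7, [360.0, -289.0, 2.0]), ('dish', 0.64, [500.0, 291.0, -1.0]), ('beaker', 0.79, [696.0, 162.0, 1.0])]
top [('shutter_bar', 0.91, [476.0, -171.0, 136.0]), ('hasp_bar', 0.67, [524.0, -64.0, 180.0]), ('dish', 0.74, [497.0, 286.0, -1.0]), ('beaker', 0.83, [703.0, 163.0, -0.0])]
scene [('shutter_bar', 0.71, [470.0, -175.0, 143.0]), ('hasp_bar', 0.9, [523.0, -64.0, 176.0]), ('dish', 0.6, [499.0, 294.0, 1.0]), ('beaker', 0.72, [699.0, 160.0, 3.0])]
```

View pics/end.png

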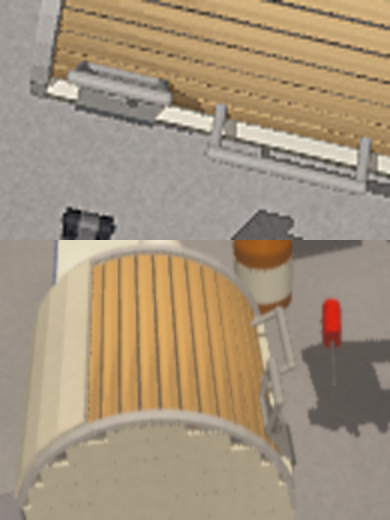

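The hasp lies over the catch (picture 120,90) and the shutter bar is back at its starting spot (290,165). The arm is clear of everything.

```bash
python3 -c "
from rig import order
print(order.close_job())"
```

```text
the job is handed in; nothing more can be done
None
```

The job is handed in, with no verdict returned: both amber jars on the bench now stand in the store, the shutter is rolled closed and the hasp is back over its catch.

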